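# Set the cutting-table line laser for a diagonal cut

## Robot

A 6-joint arm with a two-finger parallel gripper is mounted at the origin on the work surface. World frame = base frame: x ahead of the robot, y to its left, z up, the work surface at z = 0. Lengths are in m, angles in rad, forces in N, time in s.
With the tool pointing down it reaches from about 0.275 to 0.875 m from the base axis. Payload 12.5 kg.
Tool frame: the origin (TCP) lies on the centre line of the jaws, within the pads' length; the fingertips stand r.finger_overhang ahead of it and the grasp point (between the pads) lies 3 mm ahead of it (r.finger_overhang is the distance from the TCP to the fingertips, in m); z points along the fingers, y is the line along which they close (so a half turn about z gives the same grasp; the last joint's range is limited). The gripper opens to 85 mm and grips with 20 to 120 N. Pads are 22 mm wide; open, the fingers measure 114 mm over their backs; the gripper's body (76 mm by 85 mm) begins 54 mm behind the grasp point. The pads swing forward as they close: fully open they stand 13 mm farther back than shut.
Start: joints at [1.197, 0.351, 1.652, -0, 1.139, -0.085], TCP at [0.157, 0.527, 0.253] pointing down, gripper open.
Joint ranges: [-2.75, 2.75], [-0.79, 2.1], [0.01, 2.65], [-1.57, 4.71], [0.07, 3.14], [-2.87, 2.87]. Speed limits (rad/s): [2.22, 2.22, 2.79, 3.14, 3.14, 3.14].

## Interface

Orientations are given as a unit quaternion [x, y, z, w].
In Python, from cell import r, optics gives the robot as it stands. The module is installed in compiled form; this text tells all that it offers. Calls block until the motion is done:
- r.move_to(position, orientation): joint-space move of the TCP to a pose.
- r.move_linear(position, rot=None, vel=0.15): straight line of the TCP; rot=None keeps the orientation; vel is the mean speed in m/s.
- r.set_joints(angles): joint-space move.
- r.set_gripper(opening, squeeze=None): opening from 0.0 (shut) to 1.0 (fully open); squeeze is the grip in N (None keeps the last); returns when the fingers have stopped.
- r.sleep(seconds).
- r.inverse_kinematics(position, orientation): joint angles nearest the present ones, or None.
- optics.get_image(name): name is "scene" or "top" or "wrist"; returns a dict with "pixels" (384x512x3 uint8, red, green, blue), "depth" (384x512 float32, m along the optical axis (not along the pixel's ray), 0 where there is no reading), "fx", "fy", "cx", "cy" (pixels), "D" ([k1, k2, p1, p2, k3] as OpenCV has them; the pictures are not rectified), "camera_from_world" (4x4, takes a point from world to camera coordinates); the wrist camera has in their place "mount" (4x4, takes a point from camera to tool coordinates, whose origin is the TCP and whose axes are the flange's). Camera axes: x right, y down, z forward; pixel columns grow to the right and rows downward; lengths in m; the calibration is good to about 2 mm. A picture is of the moment at which its call begins: read the wrist's pose just before it.
A pose or a line that the arm cannot do raises r.PlanningError and nothing moves.
- r.hand_in(): hands the job in; it is judged then, once.
Readings, each from a call of its own:
- r.current_t(): time.
- r.current_q(): joint angles.
- r.current_qvel(): joint speeds.
- r.current_effort(): joint torques, N m.
- r.current_tool_pos(): TCP position.
- r.current_ee_rot(): TCP orientation.
- r.current_contact_force(): force on the tool from outside, world axes, zero at the start.
- r.current_torque(): the same for the moment, N m.
- r.current_opening(): opening from 0.0 (shut) to 1.0 (fully open).
- r.current_finger_force(): force on a finger pad.
Only numpy, scipy, OpenCV 4.12 (cv2) and the standard library are available. Lean on these libraries where they do the work, as an engineer would, in place of code of your own. Each camera call takes 0.05 s, during which the arm holds its last target. There are 200 camera calls.

## Task

Get the bag-base board ready for a diagonal cut: stand every pattern weight flat and wholly on the grey board, at least one on each side of the diagonal that runs from the laser mount's corner and none covering it. Seat the laser head fully home on the pegs of its rotary mount and turn the mount until its scale reads 45 degrees at the index line, so that the window looks along that diagonal across the board; then press the power button on the head. Leave everything else on the table where it is.

Things in the scene. Friction and masses are not known exactly. Their poses are not given: they have to be found in the camera images.
- w1_mid (a point): a pattern weight (three to five of the five are on the table): turned steel disc 54 mm across and 12 mm thick with a finger knob 22 mm across on its middle, up to 34 mm above the foot; 0.26 kg. This point is on its axis, half-way up (17 mm above its foot); z is its own up
- w2_mid (a point): a pattern weight (three to five of the five are on the table): turned steel disc 54 mm across and 12 mm thick with a finger knob 22 mm across on its middle, up to 34 mm above the foot; 0.26 kg. This point is on its axis, half-way up (17 mm above its foot); z is its own up
- w3_mid (a point): a pattern weight (three to five of the five are on the table): turned steel disc 54 mm across and 12 mm thick with a finger knob 22 mm across on its middle, up to 34 mm above the foot; 0.26 kg. This point is on its axis, half-way up (17 mm above its foot); z is its own up
- w4_mid (a point): a pattern weight (three to five of the five are on the table): turned steel disc 54 mm across and 12 mm thick with a finger knob 22 mm across on its middle, up to 34 mm above the foot; 0.26 kg. This point is on its axis, half-way up (17 mm above its foot); z is its own up
- w5_mid (a point): a pattern weight (three to five of the five are on the table): turned steel disc 54 mm across and 12 mm thick with a finger knob 22 mm across on its middle, up to 34 mm above the foot; 0.26 kg. This point is on its axis, half-way up (17 mm above its foot); z is its own up
- board_top (a point): the bag-base board: plain grey stiff board, 220 x 220 mm, 4 mm thick, lying fixed on the cutting mat. This point is the centre of its upper face; x and y lie along its edges, z up. The laser mount stands just off its (+x, +y) corner
- cut_line (a point): the same point, turned: its x axis lies along the diagonal to be cut, pointing to the corner by the laser mount; its y axis is across that diagonal
- turret (a joint): reading of the rotary mount's scale, rad: 0 with the brass zero arrowhead at the index line, growing counter-clockwise from above, -2.8 to 2.8; 0.785 is the 45-degree setting with the laser looking across the board along the diagonal. Stiff (about 0.08 N m), stays where left. White ticks every 5 degrees, longer every 15, longest every 45
- turret_seat (a point): centre of the round seat (56 mm across) on top of the rotary mount, on its turning axis, 30 mm above the table. Two steel pegs with tapered tips stand 9 mm up from the seat, on this frame's x axis: 12 mm thick at x = -18 mm, 8 mm thick at x = +18 mm. The frame turns with the turret; -x points to the zero arrowhead
- zero_mark (a point): the brass zero arrowhead on the mount's black graduated turret (102 mm across, its top 20 mm above the table), 45 mm from the turning axis. The turret turns on a fixed aluminium foot, 120 mm across and 12 mm high, set square to the board, with a black index line on its rim on the side of the board's -x
- laser_centre (a point): the line-laser head, a grey and black block 62 (x) x 56 (y) x 70 (z) mm, 0.4 kg, standing upright on the table. This point is its centre, 35 mm above its foot; its window looks along -x, and a white arrow on top points the same way. The flat sides at y = +-28 mm are good to hold; the seated head turns the mount with it
- laser_foot (a point): centre of the underside of the laser head; meets turret_seat when fully home. In the underside are two holes on the x axis for the mount's pegs, 14 mm wide at x = -18 mm and 10 mm wide at x = +18 mm, 12 mm deep, so that the head goes home one way round only, window over the zero mark
- laser_window (a point): the window of the laser head, 31 mm in front of its axis
- power (a joint): travel of the power button on top of the laser head, m: 0 out, 0.004 fully pressed; springs back; about 4 N
- power_top (a point): top of the power button (20 mm across), 7 mm above the head's top, 6 mm behind its axis
- spool: wooden reel of thread, standing, 42 mm across, 40 mm high; origin under its centre; leave it alone
- tape_case: squarish white tape-measure case lying flat, 52 x 56 mm, 20 mm high; origin under its centre; leave it alone
- shears: fabric shears lying flat, 215 mm long, 20 mm high; origin on the table near the pivot, x towards the points; leave it alone
- rotary_cutter: rotary cutter lying on the table, 155 mm long, 45 mm high at most, x towards the blade; origin near its middle on the table; leave it alone
- pin_tin: round pin tin, 74 mm across, 26 mm high; origin under its centre; leave it alone
- mug: white mug, 80 mm across, 92 mm high; origin under its centre; leave it alone
- chalk_box: small card box of chalk, 75 x 45 x 24 mm; origin under its centre; leave it alone
Not all that is in view belongs to the job. Leave any blue or turquoise look-alike of the part that bears w5_mid alone.

How it is judged:
On the way, in this order (a step that is already met when the one before it is completed fails the run):
1. the laser head is fully home on the mount's pegs and the scale reads 45 degrees (z of laser_foot in the frame of turret_seat between -0.0025 and 0.0025 m and horizontal distance between laser_foot and turret_seat below 0.003 m and y of laser_window in the frame of turret_seat between -0.005 and 0.005 m and x of laser_window in the frame of turret_seat below 0 m and value of joint turret between 0.733 and 0.8378 rad), for 0.3 s.
2. the power button is pressed with the head home and the scale at 45 degrees (all of step 1 and value of joint power above 0.0025 m), for 0.05 s.
At the end, for the whole second after the job is handed in: Every weight stands on the board, its centre within 86 mm of the board's centre along each edge and 30 mm or more off the diagonal, one or more on each side; head home on its pegs (2.5 mm in height, 3 mm sideways, window to zero mark); scale at 45 degrees within 3; button out; all at rest (all of step 1 and x of w1_mid in the frame of board_top between -0.086 and 0.086 m and y of w1_mid in the frame of board_top between -0.086 and 0.086 m and z of w1_mid in the frame of board_top between -0.022 and 0.022 m and z of each of w1_mid, w2_mid, w3_mid, w4_mid, w5_mid in the frame of board_top above 0.012 m and angle between each of w1_mid, w2_mid, w3_mid, w4_mid, w5_mid's own z axis and vertical below 0.1 rad and (y of w1_mid in the frame of cut_line above 0.03 m or y of w1_mid in the frame of cut_line below -0.03 m) and linear speed of each of w1, w2, w3, w4, w5, laser below 0.02 m/s and x of w2_mid in the frame of board_top between -0.086 and 0.086 m and y of w2_mid in the frame of board_top between -0.086 and 0.086 m and z of w2_mid in the frame of board_top between -0.022 and 0.022 m and (y of w2_mid in the frame of cut_line above 0.03 m or y of w2_mid in the frame of cut_line below -0.03 m) and x of w3_mid in the frame of board_top between -0.086 and 0.086 m and y of w3_mid in the frame of board_top between -0.086 and 0.086 m and z of w3_mid in the frame of board_top between -0.022 and 0.022 m and (y of w3_mid in the frame of cut_line above 0.03 m or y of w3_mid in the frame of cut_line below -0.03 m) and x of w4_mid in the frame of board_top between -0.086 and 0.086 m and y of w4_mid in the frame of board_top between -0.086 and 0.086 m and z of w4_mid in the frame of board_top between -0.022 and 0.022 m and (y of w4_mid in the frame of cut_line above 0.03 m or y of w4_mid in the frame of cut_line below -0.03 m) and x of w5_mid in the frame of board_top between -0.086 and 0.086 m and y of w5_mid in the frame of board_top between -0.086 and 0.086 m and z of w5_mid in the frame of board_top between -0.022 and 0.022 m and (y of w5_mid in the frame of cut_line above 0.03 m or y of w5_mid in the frame of cut_line below -0.03 m) and y of any of w1_mid, w2_mid, w3_mid, w4_mid, w5_mid in the frame of cut_line above 0.03 m and y of any of w1_mid, w2_mid, w3_mid, w4_mid, w5_mid in the frame of cut_line below -0.03 m and value of joint power below 0.0015 m); the robot touches nothing.
It fails at once if a bystander (reel, tape case, shears, rotary cutter, pin tin, mug, chalk box) is moved more than 50 mm (distance of any of spool, tape_case, shears, rotary_cutter, pin_tin, mug, chalk_box from where it was at the start of the episode above 0.05 m).
Of w1, w2, w3, w4, w5 only 3 to 5 are there at a start; the rules pass over those that are not, and their reading is None.
At some moment in a run one of w1, w2, w3, w4, w5 may be knocked a few centimetres aside while the robot is not near it.
Once in a run the grip may slacken for a moment while it holds something.
It also fails if it takes over 210 s, if anything falls off the work surface, if the arm or the gripper's body presses on something with over 40 N, if the wrist force passes 120 N, or if a joint passes its speed limit or range.

## Working session

There is one attempt and no reset: what is moved stays moved. The work goes in short steps, each a Python script; the robot and the scene stay as the last script left them, time stands still between calls to the robot, and variables do not carry over. Pictures are saved under pics/ and viewed, at most 14 in all, crops included, and the job is handed in when it is done.

```bash
mkdir -p pics; cat > h.py <<'E'
import numpy as np, cv2
from cell import r, optics
from scipy.spatial.transform import Rotation as R
def snap(name, fn=None):
    T=None
    if name=="wrist":
        p=np.array(r.current_tool_pos()); q=r.current_ee_rot()
    im=optics.get_image(name)
    if name=="wrist":
        M=np.eye(4); M[:3,:3]=R.from_quat(q).as_matrix(); M[:3,3]=p
        im["wc"]=M@im["mount"]
    else: im["wc"]=np.linalg.inv(im["camera_from_world"])
    im["K"]=np.array([[im["fx"],0,im["cx"]],[0,im["fy"],im["cy"]],[0,0,1]])
    if fn: cv2.imwrite("pics/"+fn, im["pixels"][:,:,::-1])
    return im
def rays(im,uv):
    n=cv2.undistortPoints(np.array(uv,float).reshape(-1,1,2),im["K"],np.array(im["D"],float))[:,0]
    return np.c_[n,np.ones(len(n))]
def onplane(im,uv,z):   # pixel -> world at height z
    d=rays(im,uv)@im["wc"][:3,:3].T; o=im["wc"][:3,3]
    return o+d*((z-o[2])/d[:,2])[:,None]
def cloud(im):
    h,w=im["depth"].shape
    v,u=np.mgrid[:h,:w]; d=rays(im,np.c_[u.ravel(),v.ravel()])*im["depth"].reshape(-1,1)
    P=d@im["wc"][:3,:3].T+im["wc"][:3,3]; P[im["depth"].ravel()==0]=np.nan
    return P.reshape(h,w,3)
def down(yaw):  # tool z down, tool y axis (closing) at angle yaw from world x... 
    y=np.array([np.cos(yaw),np.sin(yaw),0]); z=np.array([0,0,-1.]); x=np.cross(y,z)
    return R.from_matrix(np.c_[x,y,z]).as_quat()
E
python3 - <<'E'
from h import *
for n in("scene","top"):
    im=snap(n,n+"0.png"); np.save(n+"0.npy",im,allow_pickle=True)
    print(n,im["wc"].round(3).tolist(),im["fx"],im["D"])
cv2.imwrite("pics/top0b.png",cv2.resize(cv2.imread("pics/top0.png"),(800,600),interpolation=cv2.INTER_CUBIC))
cv2.imwrite("pics/scene0b.png",cv2.resize(cv2.imread("pics/scene0.png"),(800,600),interpolation=cv2.INTER_CUBIC))
print(r.finger_overhang,r.current_ee_rot())
E
```

```text
scene [[-0.737, 0.544, -0.401, 1.081], [0.676, 0.583, -0.451, 0.642], [-0.011, -0.603, -0.798, 1.129], [0.0, 0.0, 0.0, 1.0]] 430.1847365969763 [0.02882899 0.         0.         0.         0.        ]
top [[0.02, -0.99, 0.139, 0.339], [-1.0, -0.022, -0.01, 0.035], [0.013, -0.138, -0.99, 1.572], [0.0, 0.0, 0.0, 1.0]] 426.6854455205415 [-0.0495177  0.         0.         0.         0.       ]
0.022 [ 1.43902680e-01  9.89591710e-01 -5.02489496e-04 -1.20747581e-04]
```

View pics/top0b.png

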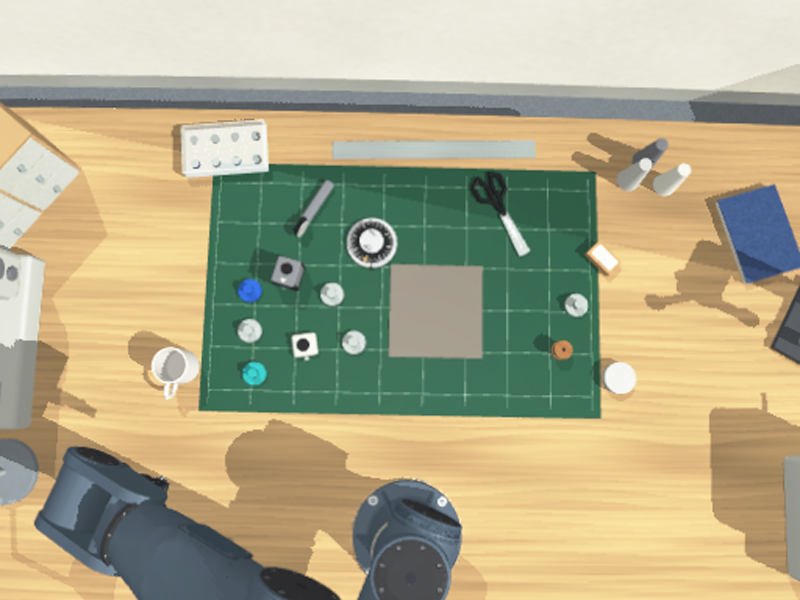

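View pics/scene0b.png

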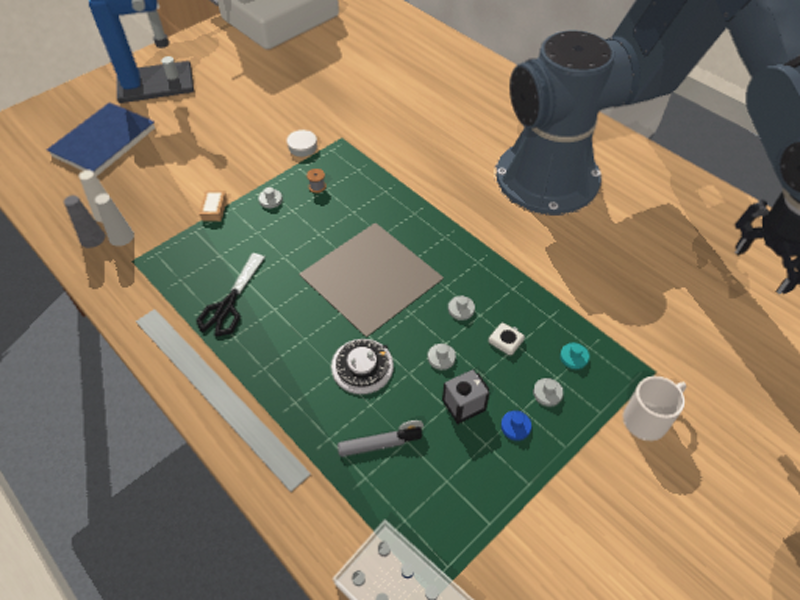

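Weights (800×600 top view): steel (332,293), (249,330), (353,342), (576,304). Look-alikes are blue (250,290) and turquoise (254,373). Also confusable: reel (562,349), tape case (304,345, also has a black disc), laser head (288,271), mount (371,242). Choice: the 4 silver ones, plus the grey block at (288,271) as the laser head.

```bash
python3 - <<'E'
from h import *
im=np.load("top0.npy",allow_pickle=True).item()
f=512/800
C=dict(w1=(332,293,.034),w2=(249,330,.034),w3=(353,342,.034),w4=(576,304,.034),laser=(288,271,.07),mount=(371,240,.03),b1=(389,265,.004),b2=(483,266,.004),b3=(482,358,.004),b4=(389,357,.004))
for k,(u,v,z) in C.items(): print(k,onplane(im,[(u*f,v*f)],z)[0].round(3))
p=onplane(im,[(288*f,271*f)],.07)[0]
m=onplane(im,[(371*f,240*f)],.03)[0]
# wrist look above midpoint
c=(p+m)/2
w=snap("wrist"); print(w["mount"].round(3).tolist(),w["fx"])
mt=w["mount"]
for name,t in(("laser",p),("mount",m)):
    # aim: camera optical axis hits target at z .05; tool at z .30
    q=down(np.pi/2)
    Rm=R.from_quat(q).as_matrix(); cam=Rm@mt[:3,3]; ax=Rm@mt[:3,2]
    h=.30; s=(h+cam[2]-.05)/-ax[2]
    pos=np.array([*(t[:2]-cam[:2]-ax[:2]*s),h]); print(name,pos.round(3))
    r.move_to(pos,q); r.sleep(.3)
    im=snap("wrist",name+"_w.png"); np.save(name+"_w.npy",im,allow_pickle=True)
print(r.current_t())
E
```

```text
w1 [0.545 0.184 0.034]
w2 [0.454 0.373 0.034]
w3 [0.432 0.132 0.034]
w4 [ 0.531 -0.386  0.034]
laser [0.588 0.283 0.07 ]
mount [0.673 0.097 0.03 ]
b1 [0.619 0.053 0.004]
b2 [ 0.622 -0.171  0.004]
b3 [ 0.403 -0.17   0.004]
b4 [0.4   0.048 0.004]
[[0.001, -0.959, -0.284, 0.072], [1.0, 0.0, 0.001, -0.001], [-0.001, -0.284, 0.959, -0.12], [0.0, 0.0, 0.0, 1.0]] 293.53422145706236
laser [0.551 0.283 0.3  ]
mount [0.636 0.097 0.3  ]
3.3833
```

View pics/laser_w.png

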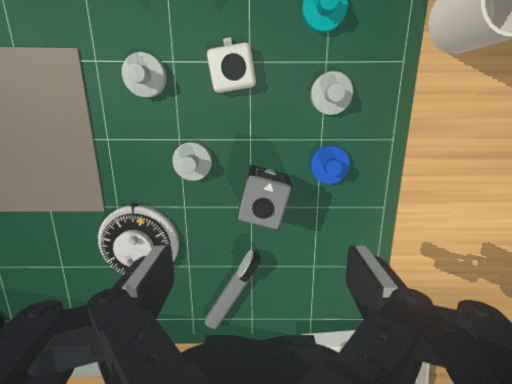

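View pics/mount_w.png

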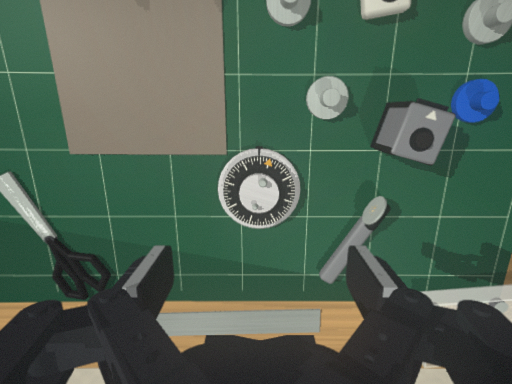

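The laser view shows the head top at about (266,200). Its white arrow at (268,186) points toward the robot, and the button is at (263,208). In the mount view the centre is (259,188), the index is at the top (259,150) and the brass zero is at (268,163), so the reading is about −20°.

```bash
python3 - <<'E'
from h import *
im=np.load("laser_w.npy",allow_pickle=True).item(); P=cloud(im); g=im["pixels"].astype(int)
m=((P[...,2]>.062)&(P[...,2]<.074)); v,u=np.mgrid[:384,:512]; m&=(u>230)&(u<300)&(v>150)&(v<240)
print(m.sum(), np.median(P[m][:,2]))
top=onplane(im,np.c_[u[m],v[m]],.07)[:,:2]
(c,s,a)=cv2.minAreaRect((top*1000).astype(np.float32)); print("laser rect",c,s,a)
print("arrow,btn",onplane(im,[(268,186),(263,208)],.07).round(4).tolist(), "btn z.077",onplane(im,[(263,208)],.077)[0].round(4))
im=np.load("mount_w.npy",allow_pickle=True).item(); P=cloud(im); g=im["pixels"].astype(int)
box=(u>205)&(u<312)&(v>135)&(v<240)
for lo,hi,z in((.026,.034,.03),(.016,.024,.02),(.008,.0145,.012)):
    m=box&(P[...,2]>lo)&(P[...,2]<hi); q=onplane(im,np.c_[u[m],v[m]],z)[:,:2]
    print(z,m.sum(),cv2.minEnclosingCircle((q*1000).astype(np.float32)),np.median(P[m][:,2]))
br=box&(g[...,0]-g[...,2]>70); print("brass",br.sum(),u[br].mean(),v[br].mean(),onplane(im,[(u[br].mean(),v[br].mean())],.02)[0].round(4))
# board edges
P2=P; bm=(abs(g[...,0]-g[...,1])<25)&(g[...,0]>g[...,2])&(g[...,0]>90)&(u<230)&(v<158)&(P[...,2]<.02)
q=onplane(im,np.c_[u[bm],v[bm]],.004)[:,:2]; print("board max",np.percentile(q,[.5,50,99.5],axis=0).round(4))
cv2.imwrite("pics/mc.png",cv2.resize(im["pixels"][130:245,200:320,::-1],None,fx=5,fy=5,interpolation=cv2.INTER_CUBIC))
E
```

```text
1979 0.06886586626708219
laser rect (587.71630859375, 289.03448486328125) (55.972373962402344, 67.76751708984375) 74.74806213378906
arrow,btn [[0.5697, 0.2935, 0.07], [0.5983, 0.2875, 0.07]] btn z.077 [0.5959 0.2874 0.077 ]
0.03 1128 ((675.528076171875, 96.78329467773438), 27.78026008605957) 0.028957967110506244
0.02 2645 ((675.5029907226562, 97.06513977050781), 50.840450286865234) 0.019054098500326078
0.012 1182 ((673.59033203125, 97.30101776123047), 60.6208610534668) 0.01054077812710602
brass 34 268.05882352941177 162.44117647058823 [0.6344 0.1097 0.02  ]
board max [[ 0.4385 -0.1682]
 [ 0.5211 -0.0598]
 [ 0.6246  0.0496]]
```

View pics/mc.png

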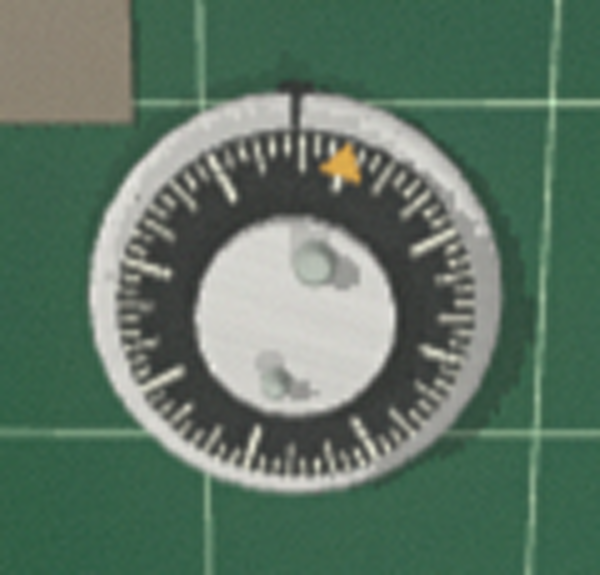

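```bash
python3 - <<'E'
from h import *
S=np.array([.6755,.097])
for y in (75,73,135):
  for k in (0,180):
    for p in((.6755,.097,.083),(.5902,.2887,.048)): 
        q=r.inverse_kinematics(p,down(np.radians(y-k))); print(y-k,p[0],None if q is None else np.round(q,2))
q=down(np.radians(75)); L=[.5902,.2887]
r.set_gripper(1.0,60)
r.move_to([*L,.15],q); r.move_linear([*L,.048],vel=.08)
print(r.current_contact_force())
r.set_gripper(0.3,60); print(r.current_opening(),r.current_finger_force(),r.current_contact_force())
r.move_linear([*L,.16],vel=.1); r.sleep(.3)
im=snap("wrist","held.png"); np.save("held.npy",im,allow_pickle=True); print(r.current_opening(),r.current_t())
E
```

```text
75 0.6755 [ 0.07  0.78  1.39 -0.    0.97 -1.23]
75 0.5902 [ 0.38  0.79  1.48 -0.    0.88 -0.92]
-105 0.6755 [ 0.07  0.78  1.39 -0.    0.97  1.91]
-105 0.5902 [ 0.38  0.79  1.48 -0.    0.88  2.22]
73 0.6755 [ 0.07  0.78  1.39 -0.    0.97 -1.2 ]
73 0.5902 [ 0.38  0.79  1.48 -0.    0.88 -0.89]
-107 0.6755 [ 0.07  0.78  1.39 -0.    0.97  1.94]
-107 0.5902 [ 0.38  0.79  1.48 -0.    0.88  2.25]
135 0.6755 [ 0.07  0.78  1.39 -0.    0.97 -2.28]
135 0.5902 [ 0.38  0.79  1.48 -0.    0.88 -1.97]
-45 0.6755 [ 0.07  0.78  1.39 -0.    0.97  0.86]
-45 0.5902 [ 0.38  0.79  1.48 -0.    0.88  1.17]
[-0.59893805 -0.48467492  0.17674699]
0.6479009381357057 64.89500284194946 [0.03565236 0.03305771 4.82961984]
0.649574821319196 8.0
```

View pics/held.png

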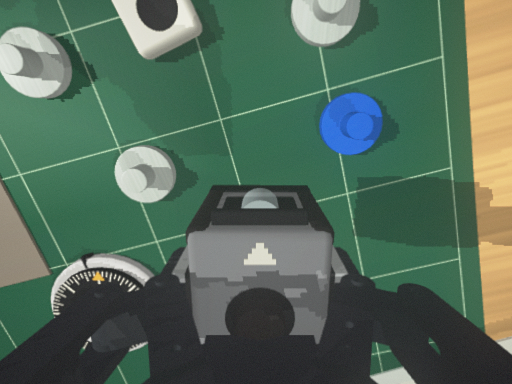

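```bash
python3 - <<'E'
from h import *
im=np.load("held.npy",allow_pickle=True).item()
im["wc"]=im["mount"]
g=cv2.cvtColor(im["pixels"],cv2.COLOR_RGB2GRAY)
print(g[215:345:3,260].tolist(), g[313,215:305:3].tolist())
print("front edge",onplane(im,[(195,232),(260,232),(325,232)],-.022).round(4).tolist())
print("btn",onplane(im,[(260,289),(226,313),(294,313),(260,336)],-.029).round(4).tolist())
P=cloud(im); m=np.zeros(g.shape,bool); m[235:285,200:320]=1
A=P[m&(im["depth"]>0)]; print("top z",np.percentile(A[:,2],[10,50,90]))
n=np.linalg.lstsq(np.c_[A[:,:2],np.ones(len(A))],A[:,2],rcond=None)[0]; print(n)
E
```

```text
[51, 56, 56, 57, 98, 109, 124, 132, 135, 153, 220, 219, 219, 219, 219, 218, 218, 135, 138, 99, 99, 99, 98, 97, 81, 50, 47, 47, 47, 51, 47, 49, 49, 49, 46, 50, 46, 51, 50, 42, 43, 48, 47, 44] [110, 111, 110, 106, 47, 43, 48, 47, 47, 44, 50, 50, 53, 50, 51, 51, 50, 46, 44, 48, 42, 43, 46, 47, 46, 50, 49, 116, 113, 112]
front edge [[0.0293, -0.0237, -0.022], [0.0293, -0.0003, -0.022], [0.0294, 0.0231, -0.022]]
btn [[0.0105, -0.0003, -0.029], [0.0005, -0.0127, -0.029], [0.0005, 0.0121, -0.029], [-0.0096, -0.0003, -0.029]]
top z [-0.02125737 -0.0204868  -0.01970735]
[ 0.00886825 -0.00066589 -0.02063537]
```

```bash
python3 - <<'E'
from h import *
S=[.6755,.097]; q=down(np.radians(72.8))
r.move_to([*S,.16],q); r.move_linear([*S,.092],vel=.08); r.sleep(.3)
f0=np.array(r.current_contact_force()); print("f0",f0.round(1),np.round(r.current_tool_pos(),4))
for z in np.arange(.090,.0764,-.001):
    r.move_linear([*S,z],vel=.02); r.sleep(.1)
    f=np.array(r.current_contact_force())-f0; t=np.array(r.current_torque())
    print(round(z,4),round(r.current_tool_pos()[2],4),f.round(1),t.round(2),round(r.current_opening(),3))
    if f[2]>12: break
E
```

```text
f0 [ 0.   0.9 -3.7] [0.6756 0.097  0.0923]
0.09 0.0899 [-0.8 -0.9  0.2] [-0.04  0.02 -0.05] 0.65
0.089 0.089 [ 0.2 -1.5 -0.5] [-0.02  0.05 -0.02] 0.648
0.088 0.088 [-0.6 -0.5  0.5] [-0.01  0.05  0.03] 0.645
0.087 0.087 [ 0.4 -0.7  0.4] [ 0.07 -0.04 -0.05] 0.651
0.086 0.086 [-0.  -1.3  0.6] [ 0.03  0.04 -0.  ] 0.647
0.085 0.085 [-0.5 -0.1 -0.7] [-0.01  0.01 -0.04] 0.648
0.084 0.084 [ 0.3 -1.3  0.1] [-0.01  0.06 -0.02] 0.653
0.083 0.083 [ 0.2 -1.1  0.3] [ 0.03  0.09 -0.03] 0.65
0.082 0.082 [-0.4 -1.7  0. ] [0.01 0.06 0.02] 0.647
0.081 0.081 [-0.  -0.3  0.1] [0.04 0.05 0.02] 0.651
0.08 0.08 [ 0.3 -1.4 -0.3] [-0.02 -0.   -0.05] 0.651
0.079 0.079 [-0.7 -0.7  0.5] [-0.02  0.03 -0.03] 0.655
0.078 0.0785 [-2.2 -0.5  8.5] [-0.02  0.5  -0.06] 0.648
0.077 0.0785 [-7.  -1.8 17.5] [-0.14  1.27 -0.01] 0.649
```

Head is home with a clean insertion. Now turn the mount.

```bash
python3 - <<'E'
from h import *
S=[.6755,.097]
r.move_linear([*S,.0785],vel=.02)
for a in (88,104,120,137.5):
    r.move_linear([*S,.0785],down(np.radians(a)),vel=.05); r.sleep(.1)
    print(a,np.array(r.current_contact_force()).round(1),np.array(r.current_torque()).round(2),round(r.current_opening(),3))
r.set_gripper(1.0); r.sleep(.2)
r.move_linear([*S,.16],vel=.1)
# look from robot side
q=down(np.pi/2); r.move_to([.60,.097,.28],q); r.sleep(.3)
im=snap("wrist","turned.png"); np.save("turned.npy",im,allow_pickle=True)
c=np.linalg.inv(im["wc"])@np.array([.66,.08,.04,1]); 
u,v=(im["K"]@(c[:3]/c[2]))[:2].astype(int); print(u,v)
v0,u0=max(v-70,0),max(u-75,0)
cv2.imwrite("pics/turnedc.png",cv2.resize(im["pixels"][v0:v+75,u0:u+75,::-1],None,fx=4,fy=4,interpolation=cv2.INTER_CUBIC)); print(u0,v0)
g=im["pixels"].astype(int); b=(g[...,0]-g[...,2]>70); b[:v-90]=0;b[v+90:]=0;b[:,:u-90]=0;b[:,u+90:]=0
vv,uu=np.nonzero(b); print(len(uu),uu.mean(),vv.mean(),onplane(im,[(uu.mean(),vv.mean())],.02)[0])
E
```

```text
88 [-0.5  0.8  2.3] [ 0.09  0.27 -0.06] 0.654
104 [-1.9 -0.7  2.6] [-0.22  0.25 -0.02] 0.647
120 [-1.4 -4.6  2.5] [-0.7   0.1  -0.09] 0.65
137.5 [ 0.2 -5.4  2.3] [-0.93  0.13  0.03] 0.647
246 214
171 144
30 235.93333333333334 199.93333333333334 [0.64601537 0.06490918 0.02      ]
```

View pics/turnedc.png

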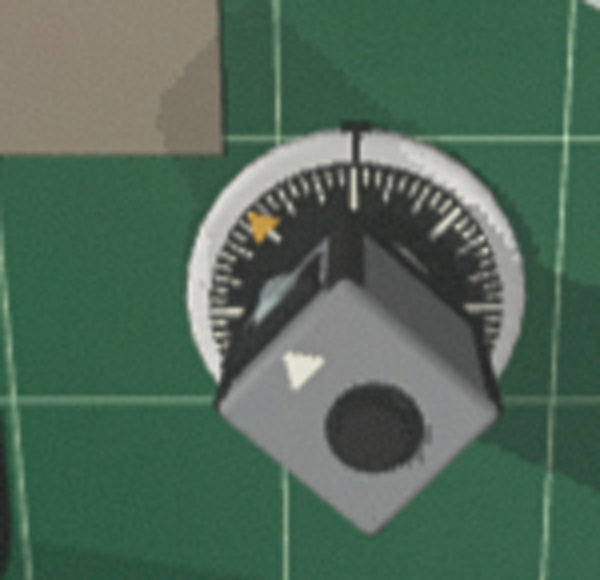

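The crop shows the head seated. The zero arrowhead is at (262,226), and a longest tick at (354,187) sits almost under the index line (357,145). I'll quantify that.

```bash
python3 - <<'E'
from h import *
v,u=np.mgrid[:384,:512]
im=np.load("turned.npy",allow_pickle=True).item(); P=cloud(im)
F=lambda a,b:(171+a/4-.4,144+b/4-.4)
box=(u>200)&(u<310)&(v>165)&(v<260)
for lo,hi,z in((.016,.024,.02),(.008,.0145,.012)):
    m=box&(P[...,2]>lo)&(P[...,2]<hi); q=onplane(im,np.c_[u[m],v[m]],z)[:,:2]
    print(z,m.sum(),cv2.minEnclosingCircle((q*1000).astype(np.float32)))
C=np.array([.6755,.097])
for n,a,b,z in(("index",357,142,.012),("index2",357,158,.012),("tickout",354,172,.02),("tickin",353,205,.02),("tick90o",215,312,.02),("tick90i",240,311,.02),("tick0o",493,311,.02)):
    p=onplane(im,[F(a,b)],z)[0][:2]; d=p-C; print(n,p.round(4),np.degrees(np.arctan2(-d[1],-d[0])).round(2),np.hypot(*d).round(4))
im=np.load("mount_w.npy",allow_pickle=True).item()
for a,b in((297,90),(297,125)):
    p=onplane(im,[(200+a/5-.4,130+b/5-.4)],.012)[0][:2]; d=p-C; print("idx0",p.round(4),np.degrees(np.arctan2(-d[1],-d[0])).round(2),np.hypot(*d).round(4))
# head top
im=np.load("turned.npy",allow_pickle=True).item()
m=box|((u>200)&(u<310)&(v>=200)&(v<300)); m&=(P[...,2]>.094)&(P[...,2]<.1025); q=onplane(im,np.c_[u[m],v[m]],.1)[:,:2]
print(m.sum(),np.median(P[m][:,2]),cv2.minAreaRect((q*1000).astype(np.float32)))
E
```

```text
0.02 1456 ((675.264404296875, 96.90609741210938), 50.66801834106445)
0.012 986 ((672.184814453125, 97.04940795898438), 60.24882125854492)
index [0.619  0.0972] -0.22 0.0565
index2 [0.6245 0.0972] -0.26 0.051
tickout [0.6274 0.0962] 0.94 0.0481
tickin [0.6388 0.0959] 1.74 0.0367
tick90o [0.6774 0.0482] 92.2 0.0488
tick90i [0.677  0.0569] 92.14 0.0401
tick0o [0.6769 0.1443] -91.73 0.0473
idx0 [0.6152 0.0972] -0.2 0.0603
idx0 [0.6248 0.0972] -0.25 0.0507
2251 0.0988448499121044 ((672.6032104492188, 95.86735534667969), (66.0337142944336, 55.77389907836914), 46.86398696899414)
```

Reading ≈ 46.8°, and I want more margin, so I'll nudge it back about 2°.

```bash
cat > nudge.py <<'E'
from h import *
def read(fn):
    r.move_to([.60,.097,.28],down(np.pi/2)); r.sleep(.3)
    im=snap("wrist",fn); P=cloud(im); g=im["pixels"].astype(int); v,u=np.mgrid[:384,:512]
    b=(g[...,0]-g[...,2]>70)&(u>160)&(u<330)&(v>130)&(v<300)
    p=onplane(im,[(u[b].mean(),v[b].mean())],.02)[0]; d=p[:2]-[.6755,.097]
    m=(u>200)&(u<310)&(v>165)&(v<300)&(P[...,2]>.094)&(P[...,2]<.1025); q=onplane(im,np.c_[u[m],v[m]],.1)[:,:2]
    print("arrow",np.degrees(np.arctan2(-d[1],-d[0])),"head",cv2.minAreaRect((q*1000).astype(np.float32)),np.median(P[m][:,2]),r.current_t())
    return im
def nudge(a0,a1):
    S=[.6755,.097]
    r.move_to([*S,.16],down(np.radians(a0))); r.move_linear([*S,.0785],vel=.1); r.set_gripper(.3,60)
    r.move_linear([*S,.0785],down(np.radians(a1)),vel=.03); r.sleep(.1); r.set_gripper(1.); r.move_linear([*S,.16],vel=.1)
E
python3 - <<'E'
from nudge import *
nudge(136.9,133.5); read("n1.png")
E
```

```text
arrow 46.03779654197121 head ((673.7681274414062, 97.54554748535156), (61.92547607421875, 55.905540466308594), 44.1126823425293) 0.09888805637989884 25.175
```

```bash
python3 - <<'E'
from nudge import *
B=[.6795,.101]; q=down(np.radians(135))
r.set_gripper(0.0); r.move_to([*B,.17],q); r.move_linear([*B,.133],vel=.08); r.sleep(.3)
f0=r.current_contact_force()[2]
for z in np.arange(.131,.121,-.0005):
    r.move_linear([*B,z],vel=.02); r.sleep(.06)
    f=r.current_contact_force()[2]-f0; print(round(z,4),round(r.current_tool_pos()[2],4),round(f,1))
    if f>12: break
r.sleep(.3); r.move_linear([*B,.17],vel=.08)
im=read("n2.png")
r.set_gripper(1.0)
im=snap("top"); np.save("top1.npy",im,allow_pickle=True)
P=cloud(im); g=im["pixels"].astype(int)
f=512/800
d=np.abs(g-np.load("top0.npy",allow_pickle=True).item()["pixels"].astype(int)).sum(2)
for n,(u,v) in dict(w1=(332,293),w2=(249,330),w3=(353,342),w4=(576,304)).items():
    u,v=int(u*f),int(v*f); print(n,d[v-12:v+13,u-12:u+13].mean())
E
```

```text
0.131 0.1309 -0.1
0.1305 0.1305 -0.4
0.13 0.13 -0.5
0.1295 0.1295 0.1
0.129 0.1292 0.6
0.1285 0.1286 1.3
0.128 0.1281 2.3
0.1275 0.1276 1.8
0.127 0.127 2.4
0.1265 0.1266 2.6
0.126 0.1261 2.8
0.1255 0.1255 3.3
0.125 0.1251 4.2
0.1245 0.125 8.3
0.124 0.1249 10.8
0.1235 0.1248 13.9
arrow 46.206858000990366 head ((673.79150390625, 97.6664810180664), (62.09718704223633, 55.50483322143555), 44.32716751098633) 0.0985856240649304 34.7167
w1 137.6448
w2 11.952
w3 129.6864
w4 11.5104
```

Button pressed through its full 4 mm. Now the weights.

```bash
cat > wt.py <<'E'
from h import *
v,u=np.mgrid[:384,:512]; BC=np.array([.512,-.060]); Q=down(np.pi/2)
def knobs(im):
    P=cloud(im); hsv=cv2.cvtColor(im["pixels"],cv2.COLOR_RGB2HSV)
    m=((P[...,2]>.028)&(P[...,2]<.040)&(hsv[...,1]<70)&(v<250)).astype(np.uint8)
    n,lab=cv2.connectedComponents(m); out=[]
    for i in range(1,n):
        k=lab==i
        if k.sum()<60: continue
        q=onplane(im,np.c_[u[k],v[k]],.034)[:,:2]; c,rad=cv2.minEnclosingCircle((q*1000).astype(np.float32))
        if 8<rad<15: out.append((np.array(c)/1000,rad))
    return out
def look(c,h=.25):
    r.move_to([c[0]-.037,c[1],h],Q); r.sleep(.25); return snap("wrist")
def pick(c,zt=0.037):
    im=look(c); ks=[k for k in knobs(im) if np.hypot(*(k[0]-c))<.075]
    print("seen",[(k[0].round(4).tolist(),round(k[1],1)) for k in ks])
    if not ks: return False
    t=min(ks,key=lambda k:np.hypot(*(k[0]-c)))[0]
    r.set_gripper(.6,50); r.move_to([*t,.10],Q); r.move_linear([*t,zt],vel=.1)
    r.set_gripper(0.,50); o=r.current_opening(); r.move_linear([*t,.12],vel=.12); print("grip",o,r.current_opening()); return r.current_opening()>.12
def place(off,z=.0415):
    t=BC+off; r.move_to([*t,.12],Q); print("before",r.current_opening()); r.move_linear([*t,z],vel=.08); r.sleep(.1)
    print("f",np.array(r.current_contact_force()).round(1)); r.set_gripper(.6); r.move_linear([*t,.13],vel=.12); print("t",r.current_t())
E
python3 - <<'E'
from wt import *
if pick(np.array([.545,.184])): place(np.array([-.01,.065]))
im=snap("wrist","p1.png")
E
```

```text
seen [([0.5484, 0.1872], 11.3)]
grip 0.23993034377379938 0.23351187441316443
before 0.23803026461437315
f [-3.8  1.1  6.1]
t 42.8417
```

View pics/p1.png

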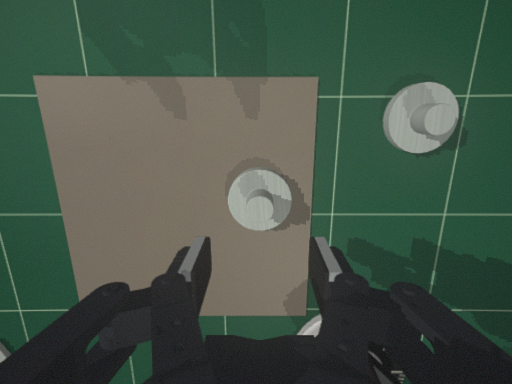

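The weight stands flat on the board at (260,200), with the next one at (430,120). Carrying on.

```bash
python3 - <<'E'
from wt import *
im=snap("wrist"); print("edges",onplane(im,[(39,77),(318,77),(306,316)],.004).round(4)[:,:2].tolist())
for c,o in(((.432,.132),(-.065,.01)),((.454,.373),(.01,-.065)),((.531,-.386),(.065,-.01))):
    print(c)
    if pick(np.array(c)): place(np.array(o))
    else: print("FAIL"); break
im=look(np.array([.50,-.06]),.33)
cv2.imwrite("pics/p2.png",im["pixels"][:,:,::-1]); print([(k[0]-BC).round(4).tolist() for k in knobs(im)])
E
```

```text
edges [[0.4071, -0.1644], [0.406, 0.0499], [0.6255, 0.0506]]
(0.432, 0.132)
seen [([0.4358, 0.1328], 11.4)]
grip 0.23728201644493 0.23698329595328058
before 0.23776085108940134
f [-4.   2.1  5.8]
t 50.2583
(0.454, 0.373)
seen [([0.4573, 0.3782], 11.4)]
grip 0.24132775752981053 0.23877022534067294
before 0.2341022819079209
f [-4.1  0.8  6. ]
t 59.4333
(0.531, -0.386)
seen [([0.5341, -0.3931], 11.2)]
grip 0.2385228445854564 0.23796740043179979
before 0.23705985423412396
f [-4.4  0.7  5.2]
t 67.4917
[[-0.0377, -0.0145], [-0.0095, 0.0643], [0.0108, -0.0645], [0.0656, -0.0099]]
```

View pics/p2.png

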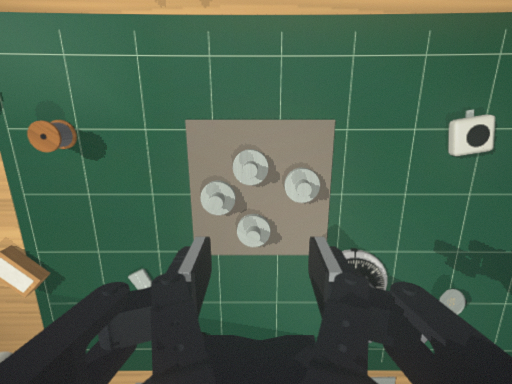

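Picture shows four weights on the board. The one at (250,168) has been knocked onto the diagonal, so I'll re-place it.

```bash
python3 - <<'E'
from wt import *
c=BC+[-.0377,-.0145]
if pick(c,.0415): place(np.array([-.062,.012]))
im=look(np.array([.50,-.06]),.33)
cv2.imwrite("pics/p3.png",im["pixels"][:,:,::-1]); print([(k[0]-BC).round(4).tolist() for k in knobs(im)])
from nudge import read
im=read("p4.png"); t=snap("top"); cv2.imwrite("pics/p5.png",t["pixels"][:,:,::-1])
E
```

```text
seen [([0.4741, -0.0743], 12.2), ([0.5223, -0.1256], 12.6)]
grip 0.23793520047303937 0.2366824527313649
before 0.23379308677629493
f [-7.6  0.5 17.3]
t 75.05
[[-0.0623, 0.0117], [-0.0094, 0.0642], [0.0106, -0.0651], [0.0655, -0.01]]
arrow 45.93316052621713 head ((672.6135864257812, 96.30352020263672), (65.47129821777344, 55.60839080810547), 43.7322998046875) 0.09889165395773247 77.3833
```

```bash
python3 -c "
import cv2,numpy as np
a=[cv2.resize(cv2.imread('pics/'+f),(400,300)) for f in('p3.png','p4.png')]
cv2.imwrite('pics/p6.png',np.vstack([np.hstack(a),cv2.resize(cv2.imread('pics/p5.png')[80:285,100:420],(800,300))]))"
```

```text
(no output)
```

View pics/p6.png

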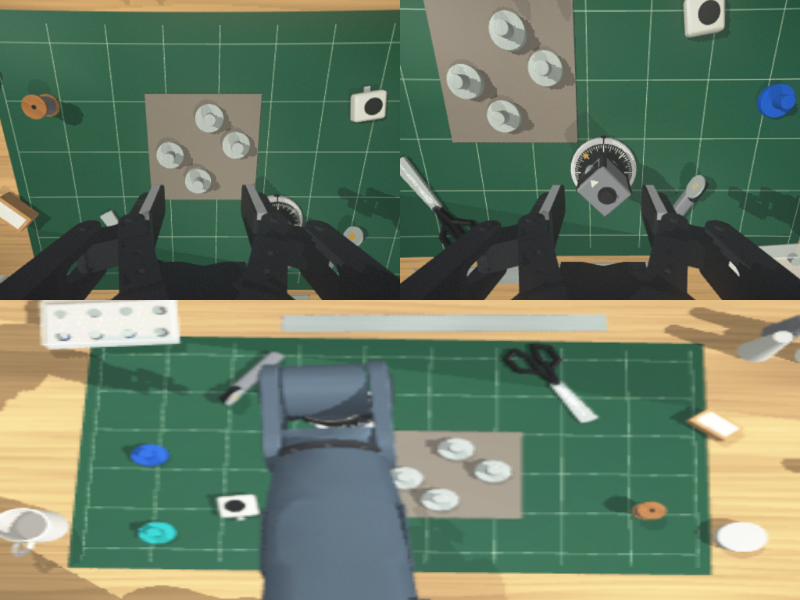

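All four weights are flat on the board, two on each side of the diagonal. The head is seated with the scale at about 45°, and the other items haven't moved.

```bash
python3 -c "
from cell import r
print(r.hand_in())"
```

```text
the job is handed in; nothing more can be done
None
```

I've handed the job in: the laser head is home on its pegs at about 45–46°, the power button was pressed through its full travel, and all four pattern weights stand on the board, two on each side of the diagonal (one was knocked onto the line mid-run and put back). The hand-in gave no verdict.

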